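# Feel out the sticky spot of a slicer carriage

## Robot

A 7-joint arm with a two-finger parallel gripper is mounted at the origin on a cart in front of the work surface, level with it; the furniture and walls round the work are solid. World frame = base frame: x ahead of the robot, y to its left, z up, the work surface at z = 0. Lengths are in m, angles in rad, forces in N, time in s.
With the tool pointing down it reaches from about 0.425 to 0.925 m from the base axis. Payload 6.8 kg.
Tool frame: the origin (TCP) lies at the very end of the fingers, on their centre line; the grasp point (between the pads) lies 19 mm behind it; z points along the fingers, y is the line along which they close (so a half turn about z gives the same grasp; the last joint's range is limited). The gripper opens to 85 mm and grips with 20 to 120 N. Pads are 22 mm wide; open, the fingers measure 114 mm over their backs; the gripper's body (76 mm by 85 mm) begins 54 mm behind the grasp point. The pads swing forward as they close: fully open they stand 13 mm farther back than shut.
Start: joints at [-1.367, 0.477, 0.022, 1.555, -0.011, 1.109, -0.083], TCP at [0.207, 0.642, 0.202] pointing down, gripper open.
Joint ranges: [-2.96, 2.96], [-0.34, 2.1], [-1.41, 1.46], [0.24, 2.44], [-1.37, 4.51], [0.17, 1.92], [-2.96, 2.96]. Speed limits (rad/s): [2.39, 2.39, 3.14, 3.14, 3.14, 3.14, 3.14].

## Interface

Orientations are given as a unit quaternion [w, x, y, z].
In Python, from station import bot gives the robot as it stands.
- The arm moves only by the tool apply_moves, never from a script. Its argument "deltas" is a list of rows, each a list of 3 entries, a list of its own where there are three numbers: the closure, from 0 (fully open) to 1 (shut), then the shift along the tool's x, y, z in units of 0.2 m (1.0 is 0.2 m), then the turn about the tool's z in units of 2 pi rad (1.0 is 2 pi rad). A call has 1 to 12 rows; each row is the pose to reach, as a shift and turn from the pose commanded when the call began, along the tool's axes at that moment, turning the shorter way round; what a row does not reach only later rows make up. A row lasts 1/10 s, in which the tool goes at most 50 mm and 8.59 degrees, less where a joint would pass 70% of its speed; a pose out of reach is approached as far as the arm can. A call with a number of a shift or a turn outside -1 to 1 is refused whole. A call with a gripper value outside its range is refused whole. The fingers move at their own pace and stop on an object; "squeeze" is the grip in N (left out, the last holds). Time passes only in rows, so rows that repeat a pose let the fingers close. It gives the time, the measured TCP pose, the force, the opening and the grip force at its end, in the units of the state.
- bot.get_obs(): the state, without advancing time (a new reading comes with each control period).
- bot.read_camera(name): name is "side" or "top" or "wrist"; returns a dict with "color" (480x640x3 uint8, red, green, blue), "intrinsics" (3x3 intrinsics, pixels), "k1" (the pictures are not rectified: a ray, as slopes to the right and down, at radius r is drawn at 1 + k1 r^2 times it, then the intrinsics apply), "pose" (4x4, takes a point from camera to world coordinates); the wrist camera has in their place "hand_eye" (4x4, takes a point from camera to tool coordinates, whose origin is the TCP and whose axes are the flange's). Camera axes: x right, y down, z forward; pixel columns grow to the right and rows downward; lengths in m; the calibration is good to about 2 mm. A picture is of the moment at which its call begins: read the wrist's pose just before it. There is no depth.
- bot.hand_in(): hands the job in; it is judged then, once.
Trained networks look in a picture, given as the dict that the camera call returned (one of the last four; its "shot" number tells which), for a name from the list of things; names that differ only in an ending like _2 or _b are one class to them, and where a whole thing is asked for, a point or a joint stands for the part that bears it (a point fixed in the world has none). Each returns a list of dicts, best first, with "confidence" (0 to 1); they miss things now and then, are a little off and sometimes report something else, mostly with a low value. They report only what shows in the picture. A call takes as long as a camera call.
- bot.look_for(picture, target): "point" ([x, y, z] in m, in world coordinates, good to about 4 mm: the middle of the surface that is visible of it).
The state is a dict: "t": time; "q": joint angles; "joint_vel": joint speeds; "joint_torque": joint torques, N m; "eef_pos": TCP position; "tool_rot": TCP orientation; "contact_force": force on the tool from outside, world axes, zero at the start; "torque": the same for the moment, N m; "gripper_width": opening from 0.0 (shut) to 1.0 (fully open); "grasp_force": force on a finger pad.
Only numpy, scipy, OpenCV 4.12 (cv2) and the standard library are available. Lean on these libraries where they do the work, as an engineer would, in place of code of your own. Each camera call takes 0.05 s, during which the arm holds its last target. There are 200 camera calls.

## Task

The carriage of the vegetable slicer drags at one hidden spot on its rails. Stroke it gently through its full travel, first left until it just touches the rubber stop at the left end, then all the way right until it just touches the right stop, feeling for where it drags; then bring it back, leave it standing in the middle of the sticky spot so that it can be cleaned there, and let go without disturbing the things around it.

Things in the scene. Friction and masses are not known exactly. Their poses are not given: they have to be found in the camera images.
- slicer: Flat white vegetable slicer, 120 mm (its x) by 400 mm (its y), fixed to the worktop by suction feet. Origin at the centre of its underside. Two aluminium rails run along its y axis; +y points to the left end (seen from the robot), -y to the right end. White end blocks 68 mm high stand at both ends.
- carriage: White food-holder carriage, 118 x 90 x 21 mm, top face 72 mm over the worktop, sliding along the slicer's y only. Origin at the centre of its underside, 51 mm up; axes as the slicer's. Touches the left stop with its origin at y = +125 mm in the slicer's frame, the right at -125 mm; starts within +-100 mm. Off the sticky spot it takes 2 N (plus 6 N per m/s) to move; stays where left.
- knob (a point): Centre of the carriage's round upright black knob, 32 mm diameter, standing 56 mm above the carriage's 21 mm high top face; this point is 101 mm over the worktop, in the middle of the carriage (same x and y as its origin). Knob top 128 mm over the worktop. Fingers can close on it from any side.
- track: Fixed steel groove strip, 12 x 370 mm, mid-deck; origin at its middle, 34 mm up, axes as the slicer's. It hides one sticky spot, its middle within +-85 mm of the slicer's middle: with the carriage origin within about 11 mm of the spot's middle, the carriage rubs on the groove (14 N) and needs about 8 N more to move (up to 12 N more where the drag begins, from either side, least where it ends).
- stop_left: Black rubber stop, 14 mm diameter, on the inner side of the left end block; its origin is its inner face, 170 mm from the slicer's middle along +y, 57 mm over the worktop. Springy: yields 1 mm per 4 N; must not be pressed with more than 25 N.
- stop_right: The same rubber stop on the right end block, its inner face 170 mm from the slicer's middle along -y. Yields 1 mm per 4 N; must not be pressed with more than 25 N.
- peeler: Bystander: white vegetable peeler, 170 x 25 x 18 mm, lying behind the slicer. Origin at the centre of its underside.
- capsule: Bystander: cream coffee capsule, 54 mm diameter, 34 mm high, behind the slicer. Origin at the centre of its underside.
- spice_jar: Bystander: glass spice jar, 44 mm diameter, 96 mm high, beyond the left end of the slicer. Origin at the centre of its underside.
- teaspoon: Bystander: teaspoon, 130 x 26 x 11 mm, beyond the right end of the slicer. Origin at the centre of its underside.

How it is judged:
On the way, in this order (a step that is already met when the one before it is completed fails the run):
1. the carriage is run up to the left stop, to within 3 mm of touching (y of carriage in the frame of slicer above 0.122 m), for 0.1 s.
2. the carriage is run up to the right stop, to within 3 mm of touching (y of carriage in the frame of slicer below -0.122 m), for 0.1 s.
At the end, for the whole second after the job is handed in: The carriage stands still and released on the sticky spot: it rubs on the groove with more than 4 N, which is so within about 11 mm either side of the spot's middle (contact force between carriage and track above 4 N and linear speed of carriage below 0.005 m/s); the robot touches nothing.
It fails at once if the carriage is pressed against the left stop with more than 25 N (contact force between carriage and stop_left above 25 N).
It fails at once if the carriage is pressed against the right stop with more than 25 N (contact force between carriage and stop_right above 25 N).
It fails at once if a bystander is moved by more than 20 mm (distance of any of peeler, capsule, spice_jar, teaspoon from where it was at the start of the episode above 0.02 m).
It also fails if it takes over 67 s, if anything falls off the work surface, if the arm or the gripper's body presses on something with over 40 N, if the wrist force passes 120 N, or if a joint passes its speed limit or range.

## Working session

There is one attempt and no reset: what is moved stays moved. The work goes in short steps, Python scripts to look and compute and a tool call to move; the robot and the scene stay as the last step left them, time stands still between calls to the robot, and variables do not carry over. Pictures are saved under pics/ and viewed, at most 10 in all, crops included, and the job is handed in when it is done.

Besides the shell and the picture viewer there is one more tool, called after "Call:" as a command line: name --argument value ..., lists and objects as JSON in quotes. apply_moves: Moves the arm, as the interface text tells. Its arguments: {"type":"object","properties":{"deltas":{"type":"array","items":{"type":"array"}},"squeeze":{"type":"number"}},"required":["deltas"]}

```bash
mkdir -p pics; python3 - <<'E'
from station import bot
import cv2,numpy as np
o=bot.get_obs();print({k:np.round(v,3).tolist() for k,v in o.items()})
for c in ["top","side"]:
    p=bot.read_camera(c);cv2.imwrite(f"pics/{c}.png",p["color"][:,:,::-1])
    if c=="top":print(np.round(p["pose"],3).tolist(),p["intrinsics"].tolist(),p["k1"])
    for n in ["slicer","carriage","knob","stop_left","stop_right","spice_jar","teaspoon","track","peeler","capsule"]:
        print(c,n,[(np.round(d["point"],3).tolist(),round(d["confidence"],2)) for d in bot.look_for(p,n)[:2]])
E
```

```text
{'t': 0.0, 'q': [-1.367, 0.478, 0.022, 1.556, -0.012, 1.109, -0.083], 'joint_vel': [0.001, -0.001, 0.002, 0.001, -0.001, 0.001, -0.0], 'joint_torque': [0.0, -59.646, 1.608, -28.12, 0.012, 0.009, -0.0], 'eef_pos': [0.207, 0.642, 0.201], 'tool_rot': [-0.0, 0.155, 0.988, -0.001], 'contact_force': [-0.262, 0.371, -0.707], 'torque': [0.041, 0.017, -0.03], 'grasp_force': 0.0, 'gripper_width': 0.998}
[[-0.006, -0.996, 0.094, 0.519], [-1.0, 0.004, -0.022, 0.066], [0.021, -0.094, -0.995, 0.962], [0.0, 0.0, 0.0, 1.0]] [[433.91264651323024, 0.0, 328.81507758757164], [0.0, 433.91264651323024, 239.11572620021062], [0.0, 0.0, 1.0]] -0.03847083089321792
top slicer [([0.532, -0.035, 0.04], 0.67)]
top carriage [([0.542, 0.048, 0.069], 0.7)]
top knob [([0.539, 0.042, 0.071], 0.66)]
top stop_left []
top stop_right [([0.514, -0.215, 0.064], 0.5)]
top spice_jar [([0.581, 0.225, 0.095], 0.88), ([0.712, 0.026, 0.017], 0.47)]
top teaspoon [([0.526, -0.294, 0.006], 0.54), ([0.534, -0.036, 0.037], 0.29)]
top track [([0.53, -0.084, 0.034], 0.95)]
top peeler [([0.71, 0.023, 0.017], 0.8)]
top capsule [([0.675, -0.208, 0.036], 0.85), ([0.515, -0.214, 0.064], 0.23)]
side slicer [([0.569, 0.039, 0.045], 0.81)]
side carriage [([0.558, 0.056, 0.069], 0.81)]
side knob [([0.558, 0.059, 0.071], 0.97)]
side stop_left []
side stop_right []
side spice_jar [([0.594, 0.244, 0.057], 0.87), ([0.562, 0.063, 0.074], 0.41)]
side teaspoon []
side track [([0.532, -0.099, 0.035], 0.46)]
side peeler [([0.716, 0.03, 0.011], 0.77)]
side capsule [([0.686, -0.194, 0.031], 0.75)]
```

View pics/top.png

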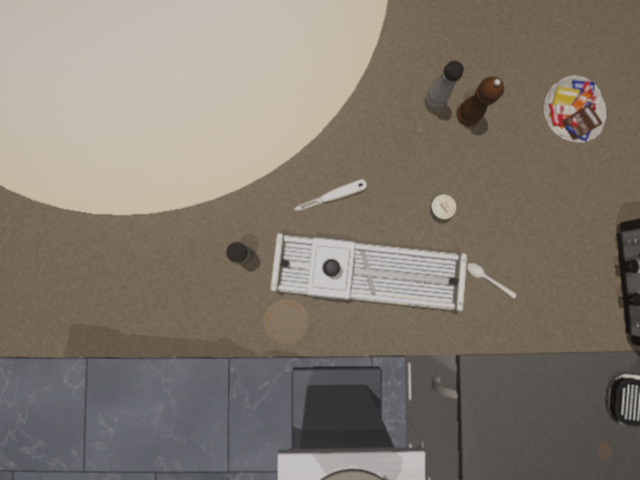

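View pics/side.png

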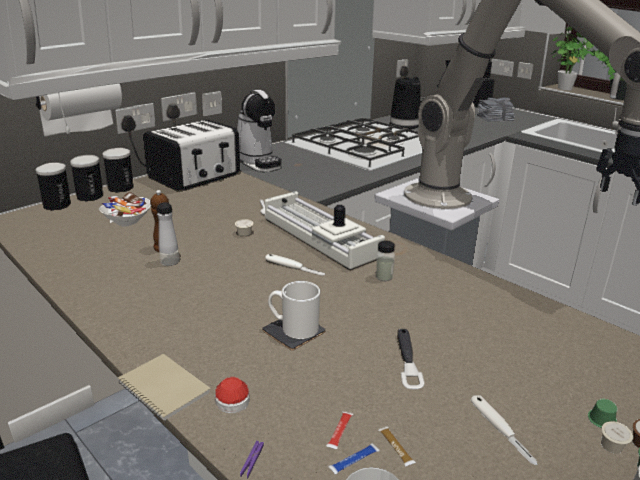

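The slicer runs nearly along world y, yawed about 6°. In the top view the stops are at (285,263) and (453,281) and the knob at (332,267). The jar is left at (238,252), the spoon right at (490,280), and the peeler and capsule are behind.

```bash
cat > h.py <<'E'
import numpy as np,cv2
def px2w(p,uv,z):
    K=p["intrinsics"];x=cv2.undistortPoints(np.array([[uv]],float),np.array(K),np.array([p["k1"],0,0,0.]))[0,0]
    T=np.array(p["pose"]);d=T[:3,:3]@[*x,1];o=T[:3,3];return o+d*(z-o[2])/d[2]
E
python3 - <<'E'
from station import bot
from h import *
p=bot.read_camera("top")
c=p["color"][215:325,255:485,::-1];cv2.imwrite("pics/crop.png",cv2.resize(c,None,fx=3.4,fy=3.4,interpolation=cv2.INTER_CUBIC))
for n,uv,z in [("sl",(285,263),.057),("sr",(453,281),.057),("knob",(332,267),.128),("car",(332,268.5),.072)]:print(n,px2w(p,uv,z).round(4))
for n in ["peeler"]:pass
from scipy.spatial.transform import Rotation as R
o=bot.get_obs();w,x,y,z=o["tool_rot"];print(R.from_quat([x,y,z,w]).as_matrix().round(3))
E
```

```text
sl [0.5555 0.1379 0.057 ]
sr [ 0.5159 -0.2134  0.057 ]
knob [0.5445 0.0422 0.128 ]
car [0.5432 0.0406 0.072 ]
[[-0.952  0.307 -0.   ]
 [ 0.307  0.952 -0.   ]
 [-0.    -0.    -1.   ]]
```

View pics/crop.png

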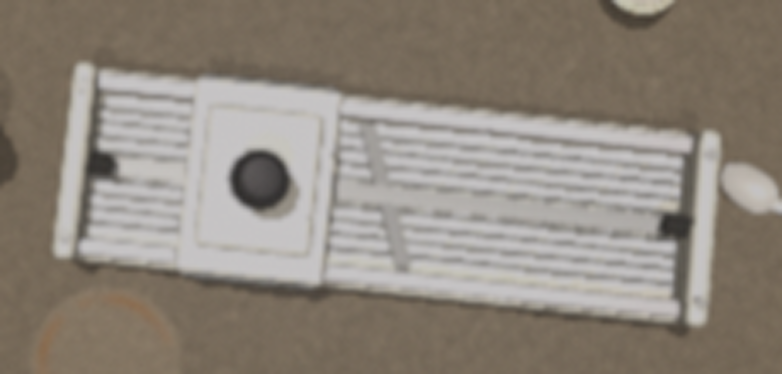

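Call:
apply_moves --deltas '[[0,[-0.84,-0.78,0],0],[0,[-0.84,-0.78,0],0],[0,[-0.84,-0.78,0],0],[0,[-0.84,-0.78,0],0],[0,[-0.84,-0.78,0],0],[0,[-0.84,-0.78,0],0],[0,[-0.84,-0.78,0],0]]' --squeeze 40

```text
t: 1.85
eef_pos: [0.3194, 0.4424, 0.2024]
tool_rot: [-0.0, 0.156, 0.988, 0.001]
contact_force: [-0.3, 0.2, -0.4]
gripper_width: 1.001
grasp_force: 0.0
```

Call:
apply_moves --deltas '[[0,[-0.84,-0.78,0],0],[0,[-0.84,-0.78,0],0],[0,[-0.84,-0.78,0],0],[0,[-0.84,-0.78,0],0],[0,[-0.84,-0.78,0],0],[0,[-0.84,-0.78,0],0],[0,[-0.84,-0.78,0],0]]'

```text
t: 2.55
eef_pos: [0.4311, 0.2438, 0.2021]
tool_rot: [-0.0, 0.155, 0.988, 0.0]
contact_force: [-0.2, 0.3, 0.3]
gripper_width: 1.002
grasp_force: 0.0
```

Call:
apply_moves --deltas '[[0,[-0.84,-0.78,0],-0.032],[0,[-0.84,-0.78,0],-0.032],[0,[-0.84,-0.78,0],-0.032],[0,[-0.84,-0.78,0],-0.032],[0,[-0.84,-0.78,0],-0.032],[0,[-0.84,-0.78,0],-0.032],[0,[-0.84,-0.78,0],-0.032],[0,[-0.84,-0.78,0],-0.032]]'

```text
t: 3.35
eef_pos: [0.5428, 0.0455, 0.2017]
tool_rot: [-0.0, 0.053, 0.999, 0.0]
contact_force: [-0.0, 0.1, -0.7]
gripper_width: 1.0
grasp_force: 0.0
```

```bash
python3 - <<'E'
from station import bot
from h import *
from scipy.spatial.transform import Rotation as R
o=bot.get_obs();p=bot.read_camera("wrist");w,x,y,z=o["tool_rot"]
T=np.eye(4);T[:3,:3]=R.from_quat([x,y,z,w]).as_matrix();T[:3,3]=o["eef_pos"];p2=dict(p);p2["pose"]=T@np.array(p["hand_eye"])
cv2.imwrite("pics/w.png",p["color"][:,:,::-1])
for n in ["knob","carriage"]:
  for d in bot.look_for(p,n)[:2]:print(n,np.round(d["point"],4),d["confidence"])
print(p2["pose"].round(3).tolist(),p["intrinsics"],p["k1"]);np.savez("w.npz",pose=p2["pose"],intrinsics=p["intrinsics"],k1=p["k1"])
E
```

```text
knob [0.5315 0.048  0.0752] 0.75
knob [ 0.5329 -0.0801  0.041 ] 0.25
carriage [0.5356 0.0414 0.0746] 0.88
[[0.108, 0.949, 0.295, 0.467], [0.994, -0.103, -0.031, 0.053], [0.001, 0.297, -0.955, 0.372], [0.0, 0.0, 0.0, 1.0]] [[428.93542828   0.         317.04650497]
 [  0.         428.93542828 237.4079051 ]
 [  0.           0.           1.        ]] -0.05415381116068331
```

View pics/w.png

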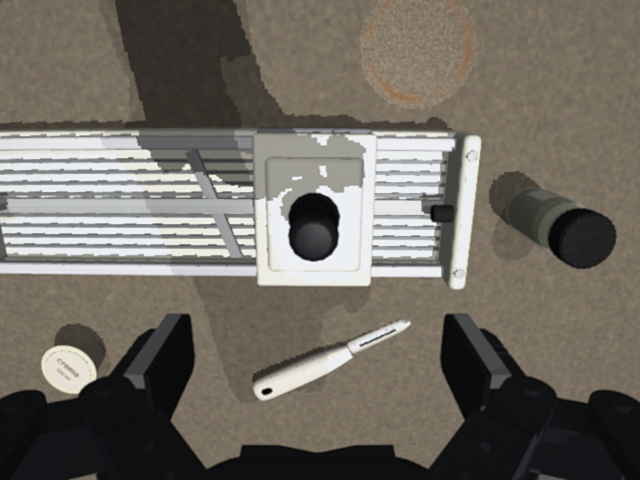

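The knob top is at (314,236), the carriage edges are at columns 255 and 374, and the left stop's inner face is at (431,213). The slicer is level in the picture, so the tool is aligned with it.

```bash
python3 - <<'E'
from h import *
p=np.load("w.npz");p={k:p[k] for k in p};p["k1"]=float(p["k1"])
for n,uv,z in [("knobtop",(314,236),.128),("carL",(374,213),.072),("carR",(256,213),.072),("front",(315,133),.072),("back",(314,286),.072),("stopL",(431,213),.057),("blockL",(472,137),.068),("blockLback",(457,289),.068)]:print(n,px2w(p,uv,z).round(4))
E
```

```text
knobtop [0.5415 0.0433 0.128 ]
carL [0.546  0.0859 0.072 ]
carR [0.5368 0.0015 0.072 ]
front [0.4856 0.0498 0.072 ]
back [0.598  0.0367 0.072 ]
stopL [0.5546 0.1306 0.057 ]
blockL [0.4998 0.1585 0.068 ]
blockLback [0.6145 0.1465 0.068 ]
```

Call:
apply_moves --deltas '[[0,[0,-0.01,0.2],0],[0,[0,-0.01,0.4],0],[0,[0,-0.01,0.5],0],[0,[0,-0.01,0.58],0],[0,[0,-0.01,0.58],0],[0.4,[0,-0.01,0.58],0],[1,[0,-0.01,0.58],0],[1,[0,-0.01,0.58],0],[1,[0,-0.01,0.58],0],[1,[0,-0.01,0.58],0],[1,[0,-0.01,0.58],0],[1,[0,-0.01,0.58],0]]' --squeeze 40

```text
t: 4.7
eef_pos: [0.5437, 0.0409, 0.0873]
tool_rot: [0.001, 0.055, 0.998, 0.001]
contact_force: [-1.1, 0.9, 6.6]
gripper_width: 0.338
grasp_force: 38.9
```

Call:
apply_moves --deltas '[[1,[0,0.015,0],0],[1,[0,0.03,0],0]]'

```text
t: 4.9
eef_pos: [0.5443, 0.0457, 0.0873]
tool_rot: [0.001, 0.056, 0.998, -0.0]
contact_force: [-1.5, -2.0, 5.9]
gripper_width: 0.334
grasp_force: 39.1
```

Call:
apply_moves --deltas '[[1,[0,0.015,0],0],[1,[0,0.03,0],0]]'

```text
t: 5.1
eef_pos: [0.545, 0.0517, 0.0873]
tool_rot: [0.001, 0.056, 0.998, 0.0]
contact_force: [-2.3, -2.2, 7.5]
gripper_width: 0.336
grasp_force: 39.1
```

Call:
apply_moves --deltas '[[1,[0,0.015,0],0],[1,[0,0.03,0],0]]'

```text
t: 5.3
eef_pos: [0.5456, 0.0577, 0.0872]
tool_rot: [0.001, 0.056, 0.998, -0.0]
contact_force: [-2.7, -1.9, 7.4]
gripper_width: 0.337
grasp_force: 39.0
```

Call:
apply_moves --deltas '[[1,[0,0.015,0],0],[1,[0,0.03,0],0]]'

```text
t: 5.5
eef_pos: [0.5463, 0.0637, 0.0873]
tool_rot: [0.001, 0.056, 0.998, 0.0]
contact_force: [-2.0, -1.4, 7.5]
gripper_width: 0.335
grasp_force: 39.0
```

Call:
apply_moves --deltas '[[1,[0,0.015,0],0],[1,[0,0.03,0],0]]'

```text
t: 5.7
eef_pos: [0.547, 0.0696, 0.0873]
tool_rot: [0.001, 0.056, 0.998, 0.0]
contact_force: [-1.1, -1.6, 6.4]
gripper_width: 0.336
grasp_force: 39.0
```

Call:
apply_moves --deltas '[[1,[0,0.015,0],0],[1,[0,0.03,0],0]]'

```text
t: 5.9
eef_pos: [0.5477, 0.0756, 0.0873]
tool_rot: [0.001, 0.056, 0.998, 0.0]
contact_force: [-1.7, -1.6, 7.0]
gripper_width: 0.333
grasp_force: 39.0
```

Call:
apply_moves --deltas '[[1,[0,0.01,0],0],[1,[0,0.02,0],0]]'

```text
t: 6.1
eef_pos: [0.5481, 0.0796, 0.0873]
tool_rot: [0.001, 0.056, 0.998, 0.0]
contact_force: [-2.1, -2.7, 7.2]
gripper_width: 0.336
grasp_force: 39.0
```

Call:
apply_moves --deltas '[[1,[0,0.01,0],0],[1,[0,0.01,0],0]]'

```text
t: 6.3
eef_pos: [0.5484, 0.0821, 0.0873]
tool_rot: [0.001, 0.055, 0.998, 0.0]
contact_force: [-1.9, 0.2, 6.7]
gripper_width: 0.336
grasp_force: 39.0
```

Call:
apply_moves --deltas '[[1,[0,0.01,0],0],[1,[0,0.01,0],0]]'

```text
t: 6.5
eef_pos: [0.5486, 0.0839, 0.0873]
tool_rot: [0.001, 0.056, 0.998, 0.0]
contact_force: [-1.5, -1.9, 6.3]
gripper_width: 0.339
grasp_force: 39.0
```

Call:
apply_moves --deltas '[[1,[0,0.005,0],0],[1,[0,0.005,0],0]]'

```text
t: 6.7
eef_pos: [0.5487, 0.0848, 0.0873]
tool_rot: [0.001, 0.056, 0.998, 0.0]
contact_force: [-1.4, -1.2, 7.7]
gripper_width: 0.334
grasp_force: 39.0
```

Call:
apply_moves --deltas '[[1,[0,0.005,0],0],[1,[0,0.005,0],0]]'

```text
t: 6.9
eef_pos: [0.5488, 0.0857, 0.0873]
tool_rot: [0.001, 0.056, 0.998, 0.0]
contact_force: [-2.4, -1.1, 7.1]
gripper_width: 0.336
grasp_force: 39.0
```

Call:
apply_moves --deltas '[[1,[0,0.005,0],0],[1,[0,0.005,0],0]]'

```text
t: 7.1
eef_pos: [0.5489, 0.0867, 0.0873]
tool_rot: [0.001, 0.056, 0.998, 0.0]
contact_force: [-1.2, -1.4, 6.7]
gripper_width: 0.34
grasp_force: 39.0
```

Call:
apply_moves --deltas '[[1,[0,0.005,0],0],[1,[0,0.005,0],0]]'

```text
t: 7.3
eef_pos: [0.549, 0.0876, 0.0873]
tool_rot: [0.001, 0.056, 0.998, 0.0]
contact_force: [-1.8, -1.6, 7.1]
gripper_width: 0.339
grasp_force: 39.0
```

Call:
apply_moves --deltas '[[1,[0,0.005,0],0],[1,[0,0.005,0],0]]'

```text
t: 7.5
eef_pos: [0.5491, 0.0881, 0.0873]
tool_rot: [0.001, 0.056, 0.998, -0.0]
contact_force: [-2.2, -3.0, 7.0]
gripper_width: 0.337
grasp_force: 39.1
```

Call:
apply_moves --deltas '[[1,[0,0.005,0],0],[1,[0,0.005,0],0]]'

```text
t: 7.7
eef_pos: [0.5491, 0.0885, 0.0873]
tool_rot: [0.001, 0.056, 0.998, -0.0]
contact_force: [-2.1, -3.4, 7.5]
gripper_width: 0.337
grasp_force: 39.2
```

Call:
apply_moves --deltas '[[1,[0,0.01,0],0],[1,[0,0.01,0],0],[1,[0,0.01,0],0]]'

```text
t: 8.0
eef_pos: [0.5493, 0.0896, 0.0873]
tool_rot: [0.001, 0.056, 0.998, -0.001]
contact_force: [-2.4, -5.6, 8.9]
gripper_width: 0.335
grasp_force: 39.3
```

Call:
apply_moves --deltas '[[1,[0,-0.02,0],0],[1,[0,-0.04,0],0],[1,[0,-0.06,0],0],[1,[0,-0.08,0],0],[1,[0,-0.1,0],0],[1,[0,-0.12,0],0]]'

```text
t: 8.6
eef_pos: [0.547, 0.0694, 0.0873]
tool_rot: [0.001, 0.055, 0.998, 0.001]
contact_force: [-1.5, 2.4, 5.1]
gripper_width: 0.341
grasp_force: 39.0
```

Call:
apply_moves --deltas '[[1,[0,-0.02,0],0],[1,[0,-0.04,0],0]]'

```text
t: 8.8
eef_pos: [0.5461, 0.0614, 0.0873]
tool_rot: [0.001, 0.055, 0.998, 0.001]
contact_force: [-1.5, 1.8, 5.7]
gripper_width: 0.336
grasp_force: 39.1
```

Call:
apply_moves --deltas '[[1,[0,-0.02,0],0],[1,[0,-0.04,0],0]]'

```text
t: 9.0
eef_pos: [0.5451, 0.0534, 0.0873]
tool_rot: [0.001, 0.055, 0.998, 0.001]
contact_force: [-1.1, 3.0, 6.6]
gripper_width: 0.332
grasp_force: 39.1
```

Call:
apply_moves --deltas '[[1,[0,-0.02,0],0],[1,[0,-0.04,0],0]]'

```text
t: 9.2
eef_pos: [0.5442, 0.0455, 0.0873]
tool_rot: [0.001, 0.055, 0.998, 0.001]
contact_force: [-2.0, 2.4, 5.5]
gripper_width: 0.334
grasp_force: 39.1
```

Call:
apply_moves --deltas '[[1,[0,-0.02,0],0],[1,[0,-0.04,0],0]]'

```text
t: 9.4
eef_pos: [0.5433, 0.0375, 0.0873]
tool_rot: [0.001, 0.055, 0.998, 0.001]
contact_force: [-1.0, 2.1, 7.1]
gripper_width: 0.332
grasp_force: 39.1
```

Call:
apply_moves --deltas '[[1,[0,-0.02,0],0],[1,[0,-0.04,0],0]]'

```text
t: 9.6
eef_pos: [0.5424, 0.0295, 0.0873]
tool_rot: [0.001, 0.055, 0.998, 0.001]
contact_force: [-1.7, 2.3, 7.0]
gripper_width: 0.339
grasp_force: 39.1
```

Call:
apply_moves --deltas '[[1,[0,-0.02,0],0],[1,[0,-0.04,0],0]]'

```text
t: 9.8
eef_pos: [0.5415, 0.0216, 0.0873]
tool_rot: [0.001, 0.055, 0.998, 0.001]
contact_force: [-1.2, 1.9, 7.2]
gripper_width: 0.335
grasp_force: 39.2
```

Call:
apply_moves --deltas '[[1,[0,-0.02,0],0],[1,[0,-0.04,0],0]]'

```text
t: 10.0
eef_pos: [0.5406, 0.0136, 0.0873]
tool_rot: [0.001, 0.055, 0.998, 0.001]
contact_force: [-1.6, 2.3, 7.6]
gripper_width: 0.336
grasp_force: 39.2
```

Call:
apply_moves --deltas '[[1,[0,-0.02,0],0],[1,[0,-0.04,0],0]]'

```text
t: 10.2
eef_pos: [0.5397, 0.0056, 0.0873]
tool_rot: [0.001, 0.055, 0.998, 0.001]
contact_force: [-1.8, 2.8, 7.6]
gripper_width: 0.334
grasp_force: 39.2
```

Call:
apply_moves --deltas '[[1,[0,-0.02,0],0],[1,[0,-0.04,0],0]]'

```text
t: 10.4
eef_pos: [0.5388, -0.0024, 0.0873]
tool_rot: [0.001, 0.055, 0.998, 0.001]
contact_force: [-2.0, 2.0, 6.9]
gripper_width: 0.337
grasp_force: 39.2
```

Call:
apply_moves --deltas '[[1,[0,-0.02,0],0],[1,[0,-0.04,0],0]]'

```text
t: 10.6
eef_pos: [0.5379, -0.0103, 0.0873]
tool_rot: [0.001, 0.055, 0.998, 0.001]
contact_force: [-2.4, 2.5, 8.4]
gripper_width: 0.334
grasp_force: 39.2
```

Call:
apply_moves --deltas '[[1,[0,-0.02,0],0],[1,[0,-0.04,0],0]]'

```text
t: 10.8
eef_pos: [0.537, -0.0183, 0.0873]
tool_rot: [0.001, 0.055, 0.998, 0.001]
contact_force: [-2.7, 2.3, 7.9]
gripper_width: 0.336
grasp_force: 39.2
```

Call:
apply_moves --deltas '[[1,[0,-0.02,0],0],[1,[0,-0.04,0],0]]'

```text
t: 11.0
eef_pos: [0.5361, -0.0263, 0.0873]
tool_rot: [0.001, 0.055, 0.998, 0.001]
contact_force: [-2.2, 2.1, 7.2]
gripper_width: 0.337
grasp_force: 39.3
```

Call:
apply_moves --deltas '[[1,[0,-0.02,0],0],[1,[0,-0.04,0],0]]'

```text
t: 11.2
eef_pos: [0.5352, -0.0342, 0.0873]
tool_rot: [0.001, 0.055, 0.998, 0.001]
contact_force: [-3.4, 1.7, 8.2]
gripper_width: 0.338
grasp_force: 39.3
```

Call:
apply_moves --deltas '[[1,[0,-0.02,0],0],[1,[0,-0.04,0],0]]'

```text
t: 11.4
eef_pos: [0.5342, -0.0422, 0.0872]
tool_rot: [0.001, 0.055, 0.998, 0.001]
contact_force: [-2.8, 2.8, 8.9]
gripper_width: 0.332
grasp_force: 39.3
```

Call:
apply_moves --deltas '[[1,[0,-0.02,0],0],[1,[0,-0.04,0],0]]'

```text
t: 11.6
eef_pos: [0.5333, -0.0502, 0.0872]
tool_rot: [0.001, 0.055, 0.998, 0.001]
contact_force: [-2.7, 2.8, 7.0]
gripper_width: 0.337
grasp_force: 39.3
```

Call:
apply_moves --deltas '[[1,[0,-0.02,0],0],[1,[0,-0.04,0],0]]'

```text
t: 11.8
eef_pos: [0.5324, -0.0582, 0.0873]
tool_rot: [0.001, 0.055, 0.998, 0.001]
contact_force: [-2.5, 2.7, 8.2]
gripper_width: 0.334
grasp_force: 39.3
```

Call:
apply_moves --deltas '[[1,[0,-0.02,0],0],[1,[0,-0.04,0],0]]'

```text
t: 12.0
eef_pos: [0.5315, -0.0662, 0.0873]
tool_rot: [0.001, 0.055, 0.998, 0.001]
contact_force: [-2.3, 2.8, 8.0]
gripper_width: 0.336
grasp_force: 39.3
```

Call:
apply_moves --deltas '[[1,[0,-0.02,0],0],[1,[0,-0.04,0],0]]'

```text
t: 12.2
eef_pos: [0.5306, -0.0741, 0.0872]
tool_rot: [0.0, 0.055, 0.998, 0.001]
contact_force: [-3.5, 2.5, 8.2]
gripper_width: 0.336
grasp_force: 39.3
```

Call:
apply_moves --deltas '[[1,[0,-0.02,0],0],[1,[0,-0.04,0],0]]'

```text
t: 12.4
eef_pos: [0.5297, -0.0821, 0.0872]
tool_rot: [0.0, 0.055, 0.998, 0.001]
contact_force: [-4.0, 2.9, 9.2]
gripper_width: 0.337
grasp_force: 39.3
```

Call:
apply_moves --deltas '[[1,[0,-0.02,0],0],[1,[0,-0.04,0],0]]'

```text
t: 12.6
eef_pos: [0.5288, -0.0901, 0.0872]
tool_rot: [0.0, 0.055, 0.998, 0.001]
contact_force: [-2.5, 2.3, 9.2]
gripper_width: 0.334
grasp_force: 39.4
```

Call:
apply_moves --deltas '[[1,[0,-0.02,0],0],[1,[0,-0.04,0],0]]'

```text
t: 12.8
eef_pos: [0.5279, -0.0978, 0.0872]
tool_rot: [0.0, 0.055, 0.998, 0.001]
contact_force: [-3.6, 8.3, 9.2]
gripper_width: 0.332
grasp_force: 39.5
```

Call:
apply_moves --deltas '[[1,[0,-0.02,0],0],[1,[0,-0.04,0],0]]'

```text
t: 13.0
eef_pos: [0.5274, -0.1019, 0.0872]
tool_rot: [0.0, 0.054, 0.999, 0.003]
contact_force: [-3.4, 12.4, 10.0]
gripper_width: 0.336
grasp_force: 39.8
```

Call:
apply_moves --deltas '[[1,[0,-0.02,0],0],[1,[0,-0.04,0],0]]'

```text
t: 13.2
eef_pos: [0.5264, -0.1104, 0.0872]
tool_rot: [0.0, 0.054, 0.999, 0.003]
contact_force: [-3.3, 10.0, 10.4]
gripper_width: 0.338
grasp_force: 39.7
```

Call:
apply_moves --deltas '[[1,[0,-0.02,0],0],[1,[0,-0.04,0],0]]'

```text
t: 13.4
eef_pos: [0.5254, -0.1198, 0.0872]
tool_rot: [0.0, 0.054, 0.999, 0.002]
contact_force: [-3.9, 3.4, 9.5]
gripper_width: 0.334
grasp_force: 39.6
```

Call:
apply_moves --deltas '[[1,[0,-0.02,0],0],[1,[0,-0.04,0],0]]'

```text
t: 13.6
eef_pos: [0.5242, -0.1298, 0.0873]
tool_rot: [0.0, 0.055, 0.998, 0.001]
contact_force: [-3.6, 2.9, 9.3]
gripper_width: 0.335
grasp_force: 39.5
```

Call:
apply_moves --deltas '[[1,[0,-0.02,0],0],[1,[0,-0.04,0],0]]'

```text
t: 13.8
eef_pos: [0.5233, -0.1379, 0.0873]
tool_rot: [0.0, 0.055, 0.998, 0.001]
contact_force: [-4.2, 2.3, 9.5]
gripper_width: 0.336
grasp_force: 39.5
```

Call:
apply_moves --deltas '[[1,[0,-0.015,0],0],[1,[0,-0.03,0],0],[1,[0,-0.045,0],0],[1,[0,-0.06,0],0],[1,[0,-0.075,0],0]]'

```text
t: 14.3
eef_pos: [0.5216, -0.1529, 0.0873]
tool_rot: [0.0, 0.055, 0.998, 0.001]
contact_force: [-4.0, 2.5, 10.2]
gripper_width: 0.337
grasp_force: 39.5
```

Call:
apply_moves --deltas '[[1,[0,-0.01,0],0],[1,[0,-0.01,0],0]]'

```text
t: 14.5
eef_pos: [0.5213, -0.1554, 0.0872]
tool_rot: [0.0, 0.056, 0.998, 0.0]
contact_force: [-3.6, 1.2, 9.7]
gripper_width: 0.336
grasp_force: 39.5
```

Call:
apply_moves --deltas '[[1,[0,-0.01,0],0],[1,[0,-0.01,0],0]]'

```text
t: 14.7
eef_pos: [0.5211, -0.1572, 0.0873]
tool_rot: [0.0, 0.055, 0.998, 0.0]
contact_force: [-2.6, 1.7, 10.1]
gripper_width: 0.335
grasp_force: 39.5
```

Call:
apply_moves --deltas '[[1,[0,-0.01,0],0],[1,[0,-0.01,0],0]]'

```text
t: 14.9
eef_pos: [0.5209, -0.1592, 0.0872]
tool_rot: [0.0, 0.055, 0.998, 0.0]
contact_force: [-3.5, 1.7, 8.4]
gripper_width: 0.338
grasp_force: 39.5
```

Call:
apply_moves --deltas '[[1,[0,-0.005,0],0],[1,[0,-0.005,0],0]]'

```text
t: 15.1
eef_pos: [0.5208, -0.16, 0.0873]
tool_rot: [0.0, 0.055, 0.998, 0.0]
contact_force: [-3.0, 1.4, 9.1]
gripper_width: 0.337
grasp_force: 39.5
```

Call:
apply_moves --deltas '[[1,[0,-0.005,0],0],[1,[0,-0.005,0],0]]'

```text
t: 15.3
eef_pos: [0.5207, -0.161, 0.0873]
tool_rot: [0.0, 0.055, 0.998, 0.001]
contact_force: [-3.1, 1.6, 9.7]
gripper_width: 0.336
grasp_force: 39.5
```

Call:
apply_moves --deltas '[[1,[0,-0.005,0],0],[1,[0,-0.005,0],0]]'

```text
t: 15.5
eef_pos: [0.5206, -0.1617, 0.0872]
tool_rot: [0.0, 0.055, 0.998, 0.001]
contact_force: [-2.8, 2.9, 9.0]
gripper_width: 0.337
grasp_force: 39.5
```

Call:
apply_moves --deltas '[[1,[0,-0.005,0],0],[1,[0,-0.005,0],0]]'

```text
t: 15.7
eef_pos: [0.5206, -0.1622, 0.0872]
tool_rot: [0.0, 0.055, 0.998, 0.001]
contact_force: [-3.3, 4.3, 10.4]
gripper_width: 0.33
grasp_force: 39.6
```

Call:
apply_moves --deltas '[[1,[0,-0.005,0],0],[1,[0,-0.005,0],0]]'

```text
t: 15.9
eef_pos: [0.5205, -0.1626, 0.0872]
tool_rot: [0.0, 0.055, 0.998, 0.001]
contact_force: [-3.3, 5.2, 9.8]
gripper_width: 0.339
grasp_force: 39.6
```

Call:
apply_moves --deltas '[[1,[0,0.02,0],0],[1,[0,0.04,0],0],[1,[0,0.06,0],0],[1,[0,0.08,0],0],[1,[0,0.1,0],0],[1,[0,0.12,0],0],[1,[0,0.14,0],0],[1,[0,0.16,0],0]]'

```text
t: 16.7
eef_pos: [0.5238, -0.1336, 0.0873]
tool_rot: [0.0, 0.056, 0.998, -0.0]
contact_force: [-3.2, -1.0, 8.1]
gripper_width: 0.329
grasp_force: 39.4
```

Call:
apply_moves --deltas '[[1,[0,0.01,0],0],[1,[0,0.02,0],0]]'

```text
t: 16.9
eef_pos: [0.5243, -0.1295, 0.0873]
tool_rot: [0.0, 0.056, 0.998, -0.0]
contact_force: [-3.4, -2.0, 7.6]
gripper_width: 0.335
grasp_force: 39.4
```

Call:
apply_moves --deltas '[[1,[0,0.01,0],0],[1,[0,0.01,0],0]]'

```text
t: 17.1
eef_pos: [0.5245, -0.1271, 0.0872]
tool_rot: [0.0, 0.056, 0.998, -0.0]
contact_force: [-4.2, -0.6, 8.7]
gripper_width: 0.337
grasp_force: 39.4
```

Call:
apply_moves --deltas '[[1,[0,0.01,0],0],[1,[0,0.01,0],0]]'

```text
t: 17.3
eef_pos: [0.5248, -0.1253, 0.0873]
tool_rot: [0.0, 0.056, 0.998, -0.0]
contact_force: [-2.8, -1.7, 8.1]
gripper_width: 0.337
grasp_force: 39.4
```

Call:
apply_moves --deltas '[[1,[0,0.01,0],0],[1,[0,0.01,0],0]]'

```text
t: 17.5
eef_pos: [0.525, -0.1233, 0.0872]
tool_rot: [0.0, 0.056, 0.998, -0.0]
contact_force: [-3.9, -0.8, 8.2]
gripper_width: 0.335
grasp_force: 39.4
```

Call:
apply_moves --deltas '[[1,[0,0.01,0],0],[1,[0,0.01,0],0]]'

```text
t: 17.7
eef_pos: [0.5252, -0.1213, 0.0873]
tool_rot: [0.0, 0.056, 0.998, -0.0]
contact_force: [-2.7, -1.6, 9.4]
gripper_width: 0.336
grasp_force: 39.4
```

Call:
apply_moves --deltas '[[1,[0,0.01,0],0],[1,[0,0.01,0],0]]'

```text
t: 17.9
eef_pos: [0.5254, -0.1194, 0.0873]
tool_rot: [0.0, 0.056, 0.998, -0.0]
contact_force: [-3.0, -1.5, 8.7]
gripper_width: 0.337
grasp_force: 39.4
```

Call:
apply_moves --deltas '[[1,[0,0.01,0],0],[1,[0,0.01,0],0]]'

```text
t: 18.1
eef_pos: [0.5255, -0.1187, 0.0873]
tool_rot: [0.001, 0.056, 0.998, -0.001]
contact_force: [-3.1, -4.1, 8.2]
gripper_width: 0.334
grasp_force: 39.4
```

Call:
apply_moves --deltas '[[1,[0,0.01,0],0],[1,[0,0.01,0],0]]'

```text
t: 18.3
eef_pos: [0.5256, -0.1182, 0.0873]
tool_rot: [0.001, 0.057, 0.998, -0.002]
contact_force: [-3.0, -7.7, 6.7]
gripper_width: 0.336
grasp_force: 39.4
```

Call:
apply_moves --deltas '[[1,[0,0.01,0],0],[1,[0,0.01,0],0]]'

```text
t: 18.5
eef_pos: [0.5257, -0.1174, 0.0873]
tool_rot: [0.001, 0.057, 0.998, -0.002]
contact_force: [-3.8, -11.3, 6.4]
gripper_width: 0.335
grasp_force: 39.5
```

Call:
apply_moves --deltas '[[1,[0,0.01,0],0],[1,[0,0.01,0],0]]'

```text
t: 18.7
eef_pos: [0.5259, -0.1151, 0.0873]
tool_rot: [0.001, 0.057, 0.998, -0.002]
contact_force: [-4.1, -9.8, 7.1]
gripper_width: 0.335
grasp_force: 39.5
```

Call:
apply_moves --deltas '[[1,[0,0.01,0],0],[1,[0,0.02,0],0],[1,[0,0.03,0],0],[1,[0,0.03,0],0]]'

```text
t: 19.1
eef_pos: [0.5267, -0.1086, 0.0873]
tool_rot: [0.001, 0.057, 0.998, -0.002]
contact_force: [-3.6, -8.6, 7.3]
gripper_width: 0.336
grasp_force: 39.5
```

Call:
apply_moves --deltas '[[1,[0,0.005,0],0],[1,[0,0.005,0],0],[1,[0,0.005,0],0]]'

```text
t: 19.4
eef_pos: [0.5268, -0.1072, 0.0873]
tool_rot: [0.001, 0.057, 0.998, -0.002]
contact_force: [-3.0, -7.1, 8.5]
gripper_width: 0.333
grasp_force: 39.5
```

Call:
apply_moves --deltas '[[1,[0,-0.005,0],0],[1,[0,-0.01,0],0],[1,[0,-0.01,0],0]]'

```text
t: 19.7
eef_pos: [0.5268, -0.1074, 0.0873]
tool_rot: [0.0, 0.056, 0.998, -0.001]
contact_force: [-3.4, -3.4, 8.4]
gripper_width: 0.336
grasp_force: 39.6
```

Call:
apply_moves --deltas '[[1,[0,-0.005,0],0],[1,[0,-0.008,0],0],[0.6,[0,-0.008,0],0],[0.5,[0,-0.008,0],0],[0.3,[0,-0.008,0],0],[0,[0,-0.008,0],0],[0,[0,-0.008,0],0],[0,[0,-0.008,0],0],[0,[0,-0.008,0],0],[0,[0,-0.008,0],0]]'

```text
t: 20.7
eef_pos: [0.5265, -0.1073, 0.086]
tool_rot: [-0.0, 0.055, 0.998, -0.0]
contact_force: [-0.3, 0.3, -0.5]
gripper_width: 0.997
grasp_force: 0.0
```

Call:
apply_moves --deltas '[[0,[0,0,-0.1],0],[0,[0,0,-0.25],0],[0,[0,0,-0.45],0],[0,[0,0,-0.6],0],[0,[0,0,-0.6],0],[0,[0,0,-0.6],0]]'

```text
t: 21.3
eef_pos: [0.5268, -0.1072, 0.2065]
tool_rot: [0.001, 0.055, 0.998, 0.0]
contact_force: [0.1, 0.1, -0.6]
gripper_width: 0.997
grasp_force: 0.0
```

```bash
python3 - <<'E'
from station import bot
from h import *
from scipy.spatial.transform import Rotation as R
o=bot.get_obs();p=bot.read_camera("wrist");w,x,y,z=o["tool_rot"]
T=np.eye(4);T[:3,:3]=R.from_quat([x,y,z,w]).as_matrix();T[:3,3]=o["eef_pos"];p["pose"]=T@np.array(p["hand_eye"])
cv2.imwrite("pics/w2.png",p["color"][:,:,::-1]);print(o["eef_pos"],o["gripper_width"])
np.savez("w2.npz",pose=p["pose"],intrinsics=p["intrinsics"],k1=p["k1"])
E
```

```text
[ 0.52681702 -0.10718982  0.20646081] 0.9967486632738046
```

View pics/w2.png

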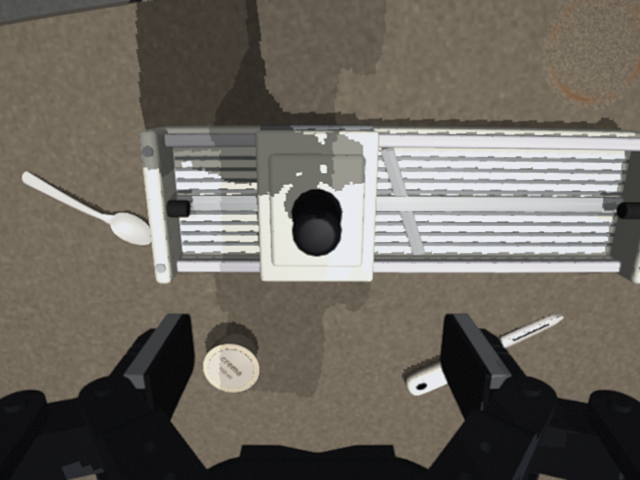

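The carriage stands released. The knob top is at (317,230), the carriage's right edge at column 258 and the right stop's face at (190,209), and the bystanders are where they were. I'll check the gap before handing in.

```bash
python3 - <<'E'
from h import *
p=np.load("w2.npz");p={k:p[k] for k in p};p["k1"]=float(p["k1"])
a=px2w(p,(258.5,209),.072);b=px2w(p,(190,209),.057);k=px2w(p,(317,230),.128);l=px2w(p,(375.5,209),.072);s=px2w(p,(617,211),.057)
print(a,b,k,l,s); print(np.linalg.norm(a[:2]-b[:2]), np.linalg.norm(s[:2]-l[:2]), "expected",(.1613-.1075)/.994)
E
```

```text
[ 0.51933365 -0.14985624  0.072     ] [ 0.51671171 -0.20476673  0.057     ] [ 0.52358871 -0.10743532  0.128     ] [ 0.52889045 -0.06507579  0.072     ] [0.5551711  0.12676969 0.057     ]
0.054973045816554954 0.1936371841401358 expected 0.05412474849094567
```

The measured gap is 55 mm against the expected 54 mm, so the carriage is in the middle of the spot.

```bash
python3 -c "
from station import bot
print(bot.hand_in())"
```

```text
the job is handed in; nothing more can be done
None
```

I ran the carriage gently to both stops, felt the drag about 71 mm right of the slicer's middle, left the carriage released there with the bystanders in view unmoved, and handed the job in; no verdict came back.

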